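# Advance the steriliser load counter

## Robot

A 6-joint arm with a two-finger parallel gripper is mounted at the origin on the work surface. World frame = base frame: x ahead of the robot, y to its left, z up, the work surface at z = 0. Lengths are in m, angles in rad, forces in N, time in s.
With the tool pointing down it reaches from about 0.375 to 0.9 m from the base axis. Payload 3.1 kg.
Tool frame: the origin (TCP) lies on the centre line of the jaws, within the pads' length; the fingertips stand 19 mm ahead of it and the grasp point (between the pads) is the TCP; z points along the fingers, y is the line along which they close (so a half turn about z gives the same grasp; the last joint's range is limited). The gripper opens to 85 mm and grips with 20 to 120 N. Pads are 22 mm wide; open, the fingers measure 114 mm over their backs; the gripper's body (76 mm by 85 mm) begins 54 mm behind the grasp point. The pads swing forward as they close: fully open they stand 13 mm farther back than shut.
Start: joints at [-1.421, 0.527, 1.433, -0, 1.181, -0.178], TCP at [0.202, -0.591, 0.25] pointing down, gripper open.
Joint ranges: [-3.08, 3.08], [-0.75, 2.2], [0.22, 2.44], [-1.43, 4.57], [0, 2.65], [-2.85, 2.85]. Speed limits (rad/s): [2.79, 2.79, 3.14, 3.14, 3.14, 3.14].

## Interface

Orientations are given as a unit quaternion [x, y, z, w].
In Python, from station import manip gives the robot as it stands.
- The arm moves only by the tool servo_tool, never from a script. Its argument "rows" is a list that holds one entry, the list of rows, each a list of 7 numbers: the turn, a rotation vector about the tool's x, y, z in degrees, then the shift along the tool's x, y, z in m, then the gripper command: -1 is shut, 1 is fully open, values between are in proportion. In form: [[[wx, wy, wz, tx, ty, tz, jaw], ...]]. A call has 1 to 8 rows; each row shifts and turns the commanded pose from where the row before left it, along the tool's axes as they then stand; what a row does not reach is not made up. A row lasts 1/12 s, in which the tool goes at most 41.7 mm and 7.16 degrees, less where a joint would pass 70% of its speed; a pose out of reach is approached as far as the arm can. A call is refused whole if a number of a shift passes 0.0417 or a number of a turn 7.16, either way. A call with a gripper value outside its range is refused whole. The fingers move at their own pace and stop on an object; "squeeze" is the grip in N (left out, the last holds). Time passes only in rows, so rows that do not move let the fingers close. It gives the time, the measured TCP pose, the force, the opening and the grip force at its end, in the units of the state.
- manip.sense(): the state, without advancing time (a new reading comes with each control period).
- manip.snapshot(name): name is "scene" or "side" or "wrist"; returns the picture (420x560x3 uint8, blue, green, red); there is no depth.
- manip.camera_info(name): a dict with "K" (3x3 intrinsics, pixels), "camera_from_world" (4x4, takes a point from world to camera coordinates). Camera axes: x right, y down, z forward; pixel columns grow to the right and rows downward; lengths in m; the calibration is good to about 2 mm. A picture is of the moment at which its call begins: read the wrist's pose just before it. camera_info takes no time and is no camera call; for the wrist camera it gives the pose at the moment of the call.
- manip.sign_off(): hands the job in; it is judged then, once.
The state is a dict: "t": time; "q": joint angles; "qd": joint speeds; "tau": joint torques, N m; "tcp_pos": TCP position; "tool_rot": TCP orientation; "force": force on the tool from outside, world axes, zero at the start; "ft_torque": the same for the moment, N m; "finger_gap": opening from 0.0 (shut) to 1.0 (fully open); "gripper_force": force on a finger pad.
Only numpy, scipy, OpenCV 4.12 (cv2) and the standard library are available. Lean on these libraries where they do the work, as an engineer would, in place of code of your own. Each camera call takes 0.05 s, during which the arm holds its last target. There are 200 camera calls.

## Task

The load counter beside the steriliser is behind: flick the black and blue lugs of its wheel clockwise (seen from above) with a fingertip, click by click, until the blue lug has clicked into place at the red pointer, and not a click past it. Only push the lugs: the counter stays standing where it is, not picked up or shoved along, it takes no heavy force, and the tray, canister, cup and mirror around it are left alone.

Things in the scene. Friction and masses are not known exactly. Their poses are not given: they have to be found in the camera images.
- counter: load counter: loose white square base plate 180 x 180 mm, 12 mm thick, about 1.5 kg, lying flat on the worktop (friction holds it against about 8 N sideways). Origin: centre of the underside; z up; its x axis points to the red pointer. A flat horizontal wheel turns on it about a vertical axle through the origin.
- wheel (a joint): wheel angle in rad, growing as it turns clockwise seen from above; 0 = blue lug at the red pointer, -pi/4 = one click before (8 clicks a turn). Starts 2, 3 or 4 clicks before 0. A sprung ratchet holds each click: pushed forwards (about 3 N at a lug) past two thirds of a click it snaps on to the next; let go earlier, it falls back. Backwards it is all but blocked.
- wheel_center (a point): point on the axle, 44 mm above the worktop. The wheel is a grey disc of 42 mm radius, 26 to 46 mm above the worktop, its white cap (36 mm across) reaching 50 mm, with 8 radial lugs 45 degrees apart (7 black, 1 blue), each 8 mm wide, reaching out to 66 mm from the axle, 28 to 44 mm above the worktop. In a click, one lug lies on the counter's x axis.
- blue_lug (a point): top of the blue lug's outer end, 66 mm from the axle, 44 mm above the worktop; a blue stripe on the disc leads to it. Between neighbouring lugs there is about 36 mm of free space at 57 mm from the axle for a fingertip, open from above down to the base plate's top (12 mm above the worktop).
- pointer (a point): top of the red pointer, a small block on the base plate 75 to 87 mm from the axle, its top 22 mm above the worktop (lower than the lugs)
- tray: bystander: loose white instrument tray 130 x 180 x 25 mm; origin at the centre of its underside
- canister: bystander: loose blue canister, 44 mm across, 65 mm tall; origin at the centre of its underside
- cup: bystander: loose white cup, 64 mm across, 70 mm tall; origin at the centre of its underside
- mirror: bystander: loose steel dental mirror, about 170 mm long and 9 mm thick, lying along its x axis; origin 20 mm from the middle of its handle, on the underside

How it is judged:
By the outcome, as a careful person would: the job done as asked, in the order asked, and still so for the second after the job is handed in, with the robot touching nothing.
It also fails if it takes over 58 s, if anything falls off the work surface, if the arm or the gripper's body presses on something with over 40 N, if the wrist force passes 120 N, or if a joint passes its speed limit or range.

## Working session

There is one attempt and no reset: what is moved stays moved. The work goes in short steps, Python scripts to look and compute and a tool call to move; the robot and the scene stay as the last step left them, time stands still between calls to the robot, and variables do not carry over. Pictures are saved under pics/ and viewed, at most 10 in all, crops included, and the job is handed in when it is done.

Besides the shell and the picture viewer there is one more tool, called after "Call:" in YAML: its name, and indented under it one key for each argument. servo_tool: Moves the arm, as the interface text tells. Its arguments: {"type":"object","properties":{"rows":{"type":"array","items":{"type":"array","items":{"type":"array","items":{"type":"number"}}}},"squeeze":{"type":"number"}},"required":["rows"]}

```bash
mkdir -p pics; ls; python3 - <<'E'
from station import manip
import cv2,numpy as np
s=manip.sense();print(s)
a=manip.snapshot("scene");b=manip.snapshot("side")
cv2.imwrite("pics/scene.png",a);cv2.imwrite("pics/side.png",b)
for n in("scene","side","wrist"):
    c=manip.camera_info(n);print(n,np.round(c["K"],1).tolist(),np.round(c["camera_from_world"],3).tolist())
E
```

```text
pics
{'t': 0.0, 'q': array([-1.42050286e+00,  5.28489077e-01,  1.43388889e+00, -6.62941401e-06,
        1.18144907e+00, -1.78468742e-01]), 'qd': array([8.96915002e-04, 1.41410315e-03, 1.92930676e-04, 9.09385231e-04,
       4.42577444e-06, 1.49588901e-03]), 'tau': array([ 2.11743627e-04, -4.42341936e+01, -1.78027886e+01, -3.83642771e-05,
        8.38947482e-03, -2.24939832e-06]), 'tcp_pos': array([ 0.20173572, -0.5908255 ,  0.2493238 ]), 'tool_rot': array([ 9.86518999e-01,  1.63642951e-01,  1.26731240e-05, -1.11712152e-03]), 'force': array([0.43995043, 0.28965475, 0.24017661]), 'ft_torque': array([-0.03489489,  0.03691533,  0.00785443]), 'gripper_force': 0.0, 'finger_gap': 1.0002522256190058}
scene [[481.7, 0.0, 280.0], [0.0, 481.7, 203.0], [0.0, 0.0, 1.0]] [[-0.346, 0.938, 0.016, 0.15], [0.631, 0.246, -0.736, -0.308], [-0.694, -0.244, -0.677, 1.583], [0.0, 0.0, 0.0, 1.0]]
side [[395.9, 0.0, 278.2], [0.0, 395.9, 208.9], [0.0, 0.0, 1.0]] [[0.958, -0.288, 0.006, -0.521], [-0.176, -0.602, -0.779, 0.167], [0.228, 0.745, -0.627, 0.769], [0.0, 0.0, 0.0, 1.0]]
wrist [[344.8, 0.0, 279.5], [0.0, 344.8, 207.0], [0.0, 0.0, 1.0]] [[0.322, -0.947, -0.002, -0.624], [-0.903, -0.307, 0.3, -0.039], [-0.284, -0.094, -0.954, 0.381], [0.0, 0.0, 0.0, 1.0]]
```

View pics/scene.png

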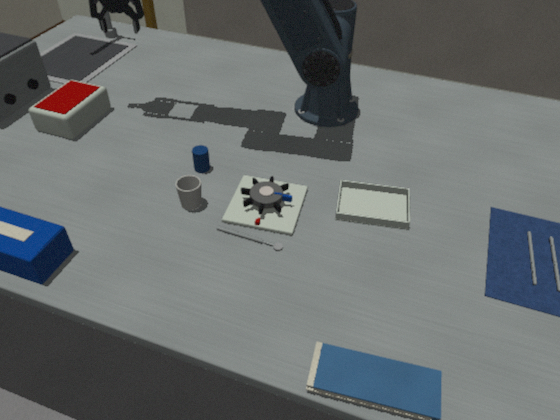

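View pics/side.png

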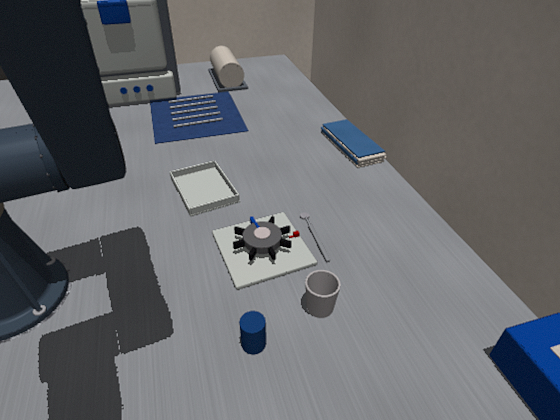

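```bash
python3 - <<'E'
import cv2,numpy as np
a=cv2.imread("pics/scene.png")[165:255,205:325];b=cv2.imread("pics/side.png")[195:295,200:350]
a=cv2.resize(a,None,fx=5,fy=5,interpolation=cv2.INTER_CUBIC);b=cv2.resize(b,None,fx=5,fy=5,interpolation=cv2.INTER_CUBIC)
cv2.imwrite("pics/a.png",a);cv2.imwrite("pics/b.png",b)
E
```

```text
(no output)
```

View pics/a.png

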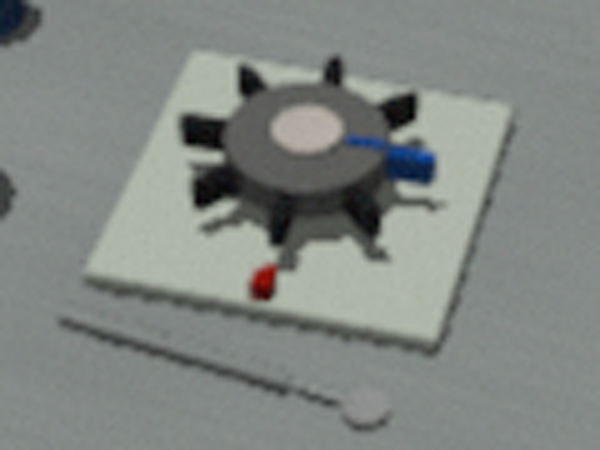

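View pics/b.png

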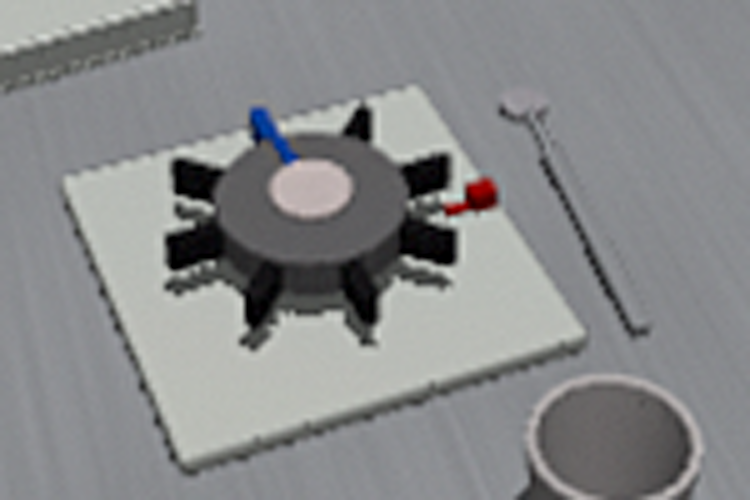

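```bash
cat > h.py <<'E'
from station import manip
import numpy as np
def ray(c,u,v,z):
    K=np.array(c["K"]);T=np.array(c["camera_from_world"]);R=T[:3,:3];o=-R.T@T[:3,3]
    d=R.T@np.linalg.solve(K,[u,v,1]);return (o+d*(z-o[2])/d[2])[:2]
E
python3 - <<'E'
from h import *
P={"scene":(205,165,dict(cap=(308,128,.05),c1=(195,52,.012),c2=(512,105,.012),c3=(437,342,.012),c4=(88,272,.012),ptr=(266,268,.022),blue=(434,153,.044),tray0=(0,0,0))),
"side":(200,195,dict(cap=(311,187,.05),c1=(185,458,.012),c2=(65,180,.012),c3=(415,88,.012),c4=(583,338,.012),ptr=(482,183,.022),blue=(258,110,.044)))}
for n,(ox,oy,d) in P.items():
    c=manip.camera_info(n);r={k:ray(c,ox+(u-2)/5,oy+(v-2)/5,z) for k,(u,v,z) in d.items()}
    for k in r: print(n,k,r[k].round(4))
    o=np.mean([r[f"c{i}"] for i in(1,2,3,4)],0)
    f=lambda p:np.degrees(np.arctan2(*(p)[::-1])).round(1)
    print("mean",o.round(4),"ptr ang",f(r["ptr"]-r["cap"]),np.linalg.norm(r["ptr"]-r["cap"]),"blue",f(r["blue"]-r["cap"]),np.linalg.norm(r["blue"]-r["cap"]),"edges",[ (f(r[b]-r[a]),np.linalg.norm(r[b]-r[a]).round(3)) for a,b in(("c1","c2"),("c2","c3"),("c3","c4"),("c4","c1"))])
c=manip.camera_info("scene")
for k,u,v,z in(("cup",189,184,.07),("can",201,150,.065),("trayL",341,183,.025),("trayL2",337,212,.025),("mir",278,247,.005),("mir2",219,230,.005)):print(k,ray(c,u,v,z).round(3))
E
```

```text
scene cap [ 0.5009 -0.0124]
scene c1 [ 0.4243 -0.1085]
scene c2 [0.4038 0.0656]
scene c3 [0.5826 0.0857]
scene c4 [ 0.5995 -0.0896]
scene ptr [ 0.5748 -0.0054]
scene blue [0.4893 0.0505]
scene tray0 [ 0.4087 -0.2352]
mean [ 0.5025 -0.0117] ptr ang 5.4 0.0742091025915486 blue 100.4 0.06399145794353253 edges [(np.float64(96.7), np.float64(0.175)), (np.float64(6.4), np.float64(0.18)), (np.float64(-84.5), np.float64(0.176)), (np.float64(-173.9), np.float64(0.176))]
side cap [ 0.5027 -0.0155]
side c1 [ 0.425  -0.1132]
side c2 [0.4067 0.0613]
side c3 [0.579  0.0797]
side c4 [ 0.5975 -0.0971]
side ptr [ 0.5842 -0.0044]
side blue [0.4947 0.0474]
mean [ 0.5021 -0.0173] ptr ang 7.7 0.08222140976858333 blue 97.3 0.06338224052825935 edges [(np.float64(96.0), np.float64(0.175)), (np.float64(6.1), np.float64(0.173)), (np.float64(-84.0), np.float64(0.178)), (np.float64(-174.7), np.float64(0.173))]
cup [ 0.57 -0.19]
can [ 0.427 -0.23 ]
trayL [0.376 0.15 ]
trayL2 [0.487 0.169]
mir [0.631 0.068]
mir2 [ 0.63  -0.084]
```

The scene shows the counter centred at about (0.502, -0.014), yaw about 6°. The pointer is at scene crop (265,268) and the blue lug at (434,153), about 92° before it, so it needs 2 clicks. I'll shut the gripper and travel over.

Call:
servo_tool:
  rows:
    - [[0,0,0,0.0175,-0.0202,0,-1],[0,0,0,0.0175,-0.0202,0,-1],[0,0,0,0.0175,-0.0202,0,-1],[0,0,0,0.0175,-0.0202,0,-1],[0,0,0,0.0175,-0.0202,0,-1],[0,0,0,0.0175,-0.0202,0,-1],[0,0,0,0.0175,-0.0202,0,-1],[0,0,0,0.0175,-0.0202,0,-1]]

```text
t: 0.77
tcp_pos: [0.2823, -0.3918, 0.25]
tool_rot: [0.987, 0.164, -0.0, -0.0]
force: [0.4, 0.7, 0.5]
finger_gap: 0.0
gripper_force: 0.0
```

Call:
servo_tool:
  rows:
    - [[0,0,0,0.0175,-0.0202,0,-1],[0,0,0,0.0175,-0.0202,0,-1],[0,0,0,0.0175,-0.0202,0,-1],[0,0,0,0.0175,-0.0202,0,-1],[0,0,0,0.0175,-0.0202,0,-1],[0,0,0,0.0175,-0.0202,0,-1],[0,0,0,0.0175,-0.0202,0,-1],[0,0,0,0.0175,-0.0202,0,-1]]

```text
t: 1.43
tcp_pos: [0.3626, -0.1938, 0.2502]
tool_rot: [0.987, 0.164, -0.0, -0.0]
force: [-0.0, 0.7, -0.1]
finger_gap: 0.001
gripper_force: 0.0
```

Call:
servo_tool:
  rows:
    - [[0,0,0,0.0175,-0.0202,0,-1],[0,0,0,0.0175,-0.0202,0,-1],[0,0,0,0.0175,-0.0202,0,-1],[0,0,0,0.0175,-0.0202,0,-1],[0,0,0,0.0175,-0.0202,0,-1],[0,0,0,0.0175,-0.0202,0,-1],[0,0,0,0.0175,-0.0202,0,-1],[0,0,0,0.0175,-0.0202,0,-1]]

```text
t: 2.1
tcp_pos: [0.4428, 0.0044, 0.2501]
tool_rot: [0.987, 0.164, -0.0, -0.0]
force: [0.5, -0.4, 0.2]
finger_gap: 0.0
gripper_force: 0.0
```

Call:
servo_tool:
  rows:
    - [[0,0,-6.84,0,0,0,-1],[0,0,-6.84,0,0,0,-1],[0,0,-6.84,0,0,0,-1],[0,0,-6.84,0,0,0,-1],[0,0,-6.84,0,0,0,-1],[0,0,-6.84,0,0,0,-1],[0,0,-6.84,0,0,0,-1],[0,0,-6.84,0,0,0,-1]]

```text
t: 2.77
tcp_pos: [0.4425, 0.0031, 0.2501]
tool_rot: [0.799, 0.601, -0.0, -0.0]
force: [0.9, -0.1, -0.3]
finger_gap: 0.002
gripper_force: 0.0
```

```bash
python3 - <<'E'
from h import *
import cv2
s=manip.sense();print(s["tcp_pos"],s["tool_rot"],s["force"],s["finger_gap"])
c=manip.camera_info("wrist");im=manip.snapshot("wrist");cv2.imwrite("pics/w1.png",im)
print(np.array(c["camera_from_world"]).tolist())
K=np.array(c["K"]);T=np.array(c["camera_from_world"])
for p in((.502,-.0142,.05),tuple(s["tcp_pos"])):
    q=K@(T[:3,:3]@np.array(p)+T[:3,3]);print(p,q[:2]/q[2])
E
```

```text
[0.44248234 0.00306019 0.2500635 ] [ 7.99148175e-01  6.01133960e-01 -2.55802915e-04 -3.02916005e-04] [ 0.85378705 -0.08463747 -0.32531217] 0.0023643744573922324
[[0.9604073189393225, -0.27859883526761653, -0.0006860869579162008, -0.4234607322469441], [-0.2655753737498466, -0.9162504461888049, 0.29992472508355844, 0.08068108310066546], [-0.08418730655755437, -0.28786769330083967, -0.9539626243036156, 0.4180201809803065], [0.0, 0.0, 0.0, 1.0]]
(0.502, -0.0142, 0.05) [344.47992414 181.42773117]
(np.float64(0.4424823443417145), np.float64(0.003060185819137156), np.float64(0.2500634965314365)) [280.67526096 293.2758927 ]
```

View pics/w1.png

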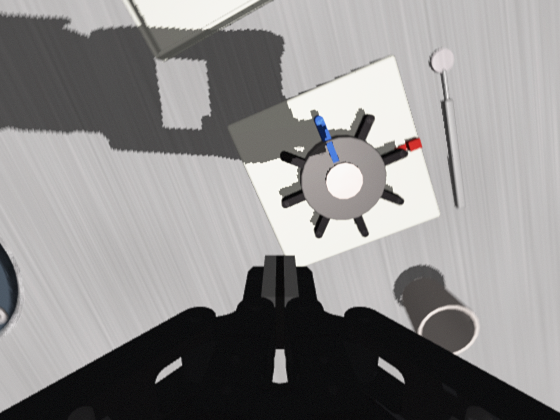

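The wrist image shows the cap at (344,181), as predicted, the pointer at (414,145) and the blue lug's end at (319,117). I'll check the lug angles.

```bash
python3 - <<'E'
from h import *
c=manip.camera_info("wrist")
o=ray(c,344,181,.05);print(o)
for u,v,z in((414,143,.022),(319,117,.044),(368,116,.044),(406,152,.044),(403,202,.044),(364,235,.044),(318,236,.044),(282,204,.044),(281,154,.044)):
    d=ray(c,u,v,z)-o;print((u,v),np.degrees(np.arctan2(d[1],d[0])).round(1),np.hypot(*d).round(4))
K=np.array(c["K"]);T=np.array(c["camera_from_world"]);s=manip.sense()
for dz in(0,.006,.019,.032):
    q=K@(T[:3,:3]@(s["tcp_pos"]-[0,0,dz])+T[:3,3]);print(dz,q[:2]/q[2],q[2])
E
```

```text
[ 0.50171736 -0.0134626 ]
(414, 143) 8.0 0.0809
(319, 117) 97.2 0.0646
(368, 116) 55.7 0.0635
(406, 152) 8.7 0.0647
(403, 202) -36.4 0.0654
(364, 235) -82.8 0.0635
(318, 236) -126.6 0.0636
(282, 204) -173.2 0.0646
(281, 154) 141.6 0.0657
0 [280.70056588 293.27250175] 0.14134482996443676
0.006 [280.66356381 285.69544092] 0.1470685824655084
0.019 [280.59250483 271.14441267] 0.15947004621783034
0.032 [280.53170044 258.69325601] 0.17187150997015233
```

Call:
servo_tool:
  rows:
    - [[0,0,-1,0,0,0.02,-1],[0,0,0,0,0,0.02,-1],[0,0,0,0,0,0.02,-1],[0,0,0,0,0,0.02,-1],[0,0,0,0,0,0.02,-1],[0,0,0,0,0,0.02,-1],[0,0,0,0,0,0.02,-1],[0,0,0,0,0,0.02,-1]]

```text
t: 3.48
tcp_pos: [0.4429, 0.0029, 0.0893]
tool_rot: [0.796, 0.605, 0.0, 0.0]
force: [1.3, 1.0, -0.2]
finger_gap: -0.0
gripper_force: 0.0
```

Call:
servo_tool:
  rows:
    - [[0,0,0,0,0,0.006,-1],[0,0,0,0,0,0.006,-1],[0,0,0,0,0,0.006,-1],[0,0,0,0,0,0.006,-1],[0,0,0,0,0,0.006,-1],[0,0,0,0,0,0.006,-1],[0,0,0,0,0,0.006,-1],[0,0,0,0,0,0.002,-1]]

```text
t: 4.15
tcp_pos: [0.4426, 0.003, 0.0457]
tool_rot: [0.796, 0.606, -0.0, -0.0]
force: [0.2, 0.0, 0.8]
finger_gap: 0.0
gripper_force: 0.0
```

```bash
python3 - <<'E'
from h import *
import cv2
s=manip.sense();print(s["tcp_pos"],s["tool_rot"],s["force"])
a=manip.snapshot("side")[180:300,190:340];a=cv2.resize(a,None,fx=4,fy=4,interpolation=cv2.INTER_CUBIC)
w=manip.snapshot("wrist")[60:320,120:470];w=cv2.resize(w,None,fx=.57,fy=.57) if 0 else w[:,:200+0] if 0 else w
w=cv2.resize(w,(600,446))[:,:]
h=np.zeros((480,800,3),np.uint8)
h[:400,:375]=cv2.resize(a,(375,300)).repeat(1,0)[:300].shape and np.pad(cv2.resize(a,(375,300)),((0,100),(0,0),(0,0)))
h[:316,375:800]=cv2.resize(w,(425,316));cv2.imwrite("pics/m1.png",h[:320])
E
```

```text
[0.44264974 0.00298482 0.04569558] [ 7.95732027e-01  6.05648796e-01 -1.74306776e-04 -2.17792824e-04] [0.16071998 0.04921924 0.78019319]
```

View pics/m1.png

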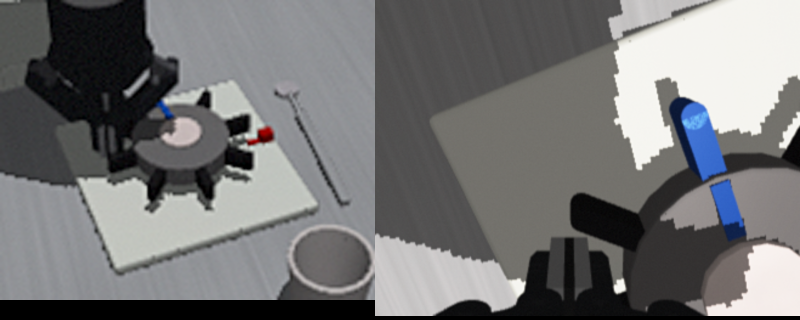

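The fingertip is in the gap behind the lug at 141°, with blue the next lug ahead. First click: a 45° arc about the axle.

Call:
servo_tool:
  rows:
    - [[0,0,1.875,0.002,0,0,-1],[0,0,1.875,0.002,0,0,-1],[0,0,1.875,0.002,0,0,-1],[0,0,1.875,0.002,0,0,-1],[0,0,1.875,0.002,0,0,-1],[0,0,1.875,0.002,0,0,-1],[0,0,1.875,0.002,0,0,-1],[0,0,1.875,0.002,0,0,-1]]

```text
t: 4.92
tcp_pos: [0.4488, 0.0176, 0.0466]
tool_rot: [0.868, 0.496, -0.0, 0.0]
force: [-0.9, -2.8, 0.2]
finger_gap: -0.002
gripper_force: 0.9
```

Call:
servo_tool:
  rows:
    - [[0,0,1.875,0.002,0,0,-1],[0,0,1.875,0.002,0,0,-1],[0,0,1.875,0.002,0,0,-1],[0,0,1.875,0.002,0,0,-1],[0,0,1.875,0.002,0,0,-1],[0,0,1.875,0.002,0,0,-1],[0,0,1.875,0.002,0,0,-1],[0,0,1.875,0.002,0,0,-1]]

```text
t: 5.58
tcp_pos: [0.4583, 0.0304, 0.0466]
tool_rot: [0.926, 0.378, -0.0, 0.0]
force: [-0.5, -1.1, -0.6]
finger_gap: -0.003
gripper_force: 0.5
```

Call:
servo_tool:
  rows:
    - [[0,0,1.875,0.002,0,0,-1],[0,0,1.875,0.002,0,0,-1],[0,0,1.875,0.002,0,0,-1],[0,0,1.875,0.002,0,0,-1],[0,0,1.875,0.002,0,0,-1],[0,0,1.875,0.002,0,0,-1],[0,0,1.875,0.002,0,0,-1],[0,0,1.875,0.002,0,0,-1]]

```text
t: 6.25
tcp_pos: [0.4712, 0.0404, 0.0466]
tool_rot: [0.967, 0.254, 0.0, 0.0]
force: [0.4, 0.0, 0.3]
finger_gap: 0.003
gripper_force: 0.0
```

```bash
python3 - <<'E'
from h import *
import cv2
s=manip.sense();d=s["tcp_pos"][:2]-[.5017,-.0135];print(s["tcp_pos"],np.degrees(np.arctan2(d[1],d[0])),np.hypot(*d),s["force"])
h=np.zeros((320,800,3),np.uint8)
h[:300,:375]=cv2.resize(manip.snapshot("side")[180:300,190:340],(375,300),interpolation=cv2.INTER_CUBIC)
h[:316,375:]=cv2.resize(manip.snapshot("wrist")[60:320,120:470],(425,316));cv2.imwrite("pics/m2.png",h)
E
```

```text
[0.47115676 0.04037737 0.04660744] 119.54903383503381 0.06193270713271445 [0.38818235 0.02909789 0.31280553]
```

View pics/m2.png

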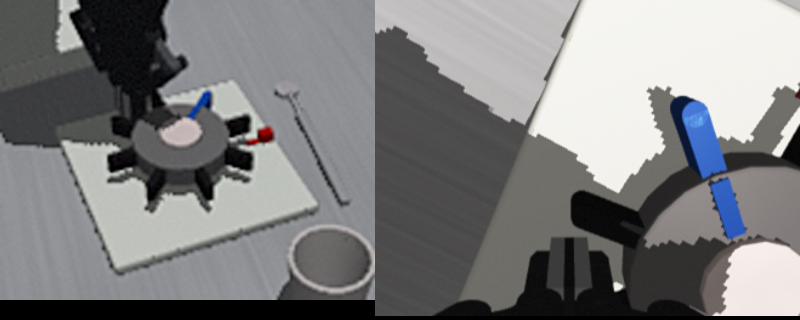

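One click made: blue is now one before the pointer, the finger is centred in its gap again and the base has not moved. Second click: the same arc.

Call:
servo_tool:
  rows:
    - [[0,0,1.875,0.002,0,0,-1],[0,0,1.875,0.002,0,0,-1],[0,0,1.875,0.002,0,0,-1],[0,0,1.875,0.002,0,0,-1],[0,0,1.875,0.002,0,0,-1],[0,0,1.875,0.002,0,0,-1],[0,0,1.875,0.002,0,0,-1],[0,0,1.875,0.002,0,0,-1]]

```text
t: 7.02
tcp_pos: [0.4844, 0.0466, 0.0464]
tool_rot: [0.992, 0.126, -0.001, -0.0]
force: [-1.9, -0.9, 0.8]
finger_gap: -0.002
gripper_force: 0.9
```

Call:
servo_tool:
  rows:
    - [[0,0,1.875,0.002,0,0,-1],[0,0,1.875,0.002,0,0,-1],[0,0,1.875,0.002,0,0,-1],[0,0,1.875,0.002,0,0,-1],[0,0,1.875,0.002,0,0,-1],[0,0,1.875,0.002,0,0,-1],[0,0,1.875,0.002,0,0,-1],[0,0,1.875,0.002,0,0,-1]]

```text
t: 7.68
tcp_pos: [0.5003, 0.049, 0.0464]
tool_rot: [1.0, -0.004, -0.001, -0.0]
force: [-0.6, 1.3, 0.7]
finger_gap: -0.004
gripper_force: 0.7
```

Call:
servo_tool:
  rows:
    - [[0,0,1.875,0.002,0,0,-1],[0,0,1.875,0.002,0,0,-1],[0,0,1.875,0.002,0,0,-1],[0,0,1.875,0.002,0,0,-1],[0,0,1.875,0.002,0,0,-1],[0,0,1.875,0.002,0,0,-1],[0,0,1.875,0.002,0,0,-1],[0,0,1.875,0.002,0,0,-1]]

```text
t: 8.35
tcp_pos: [0.5171, 0.0468, 0.0464]
tool_rot: [0.991, -0.135, -0.0, 0.0]
force: [0.5, -0.3, -0.4]
finger_gap: -0.007
gripper_force: 0.0
```

```bash
python3 - <<'E'
from h import *
import cv2
s=manip.sense();d=s["tcp_pos"][:2]-[.5017,-.0135];print(s["tcp_pos"],np.degrees(np.arctan2(d[1],d[0])),np.hypot(*d),s["force"])
h=np.zeros((320,800,3),np.uint8)
h[:300,:375]=cv2.resize(manip.snapshot("side")[180:300,190:340],(375,300),interpolation=cv2.INTER_CUBIC)
h[:316,375:]=cv2.resize(manip.snapshot("wrist")[60:320,120:470],(425,316));cv2.imwrite("pics/m3.png",h)
E
```

```text
[0.51712177 0.04680557 0.04643628] 75.65533647495035 0.06224622284594126 [ 0.5014165  -0.34999298 -0.39708155]
```

View pics/m3.png

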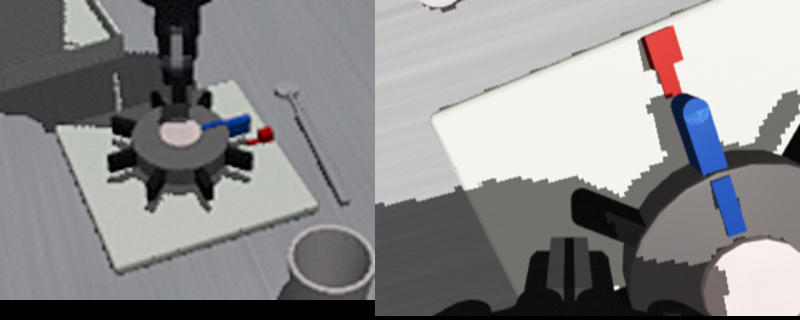

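Blue is in line with the red pointer and the finger is free of force. I'll lift straight out.

Call:
servo_tool:
  rows:
    - [[0,0,0,0,0,-0.004,-1],[0,0,0,0,0,-0.008,-1],[0,0,0,0,0,-0.012,-1],[0,0,0,0,0,-0.02,-1],[0,0,0,0,0,-0.025,-1],[0,0,0,0,0,-0.025,-1],[0,0,0,0,0,-0.025,-1],[0,0,0,0,0,-0.025,-1]]

```text
t: 9.12
tcp_pos: [0.5167, 0.0469, 0.1922]
tool_rot: [0.991, -0.134, 0.0, -0.0]
force: [-0.1, 0.4, -0.7]
finger_gap: 0.002
gripper_force: 0.0
```

Call:
servo_tool:
  rows:
    - [[0,0,0,0,0,-0.02,-1],[0,0,0,0,0,-0.01,-1],[0,0,0,0,0,0,-1],[0,0,0,0,0,0,-1]]

```text
t: 9.45
tcp_pos: [0.5169, 0.0469, 0.2205]
tool_rot: [0.991, -0.134, 0.0, -0.0]
force: [-0.1, -0.1, 0.7]
finger_gap: -0.001
gripper_force: 0.0
```

```bash
python3 - <<'E'
from h import *
import cv2
h=np.zeros((320,800,3),np.uint8)
h[:300,:375]=cv2.resize(manip.snapshot("side")[180:300,190:340],(375,300),interpolation=cv2.INTER_CUBIC)
h[:,375:]=cv2.resize(manip.snapshot("wrist"),(425,320));cv2.imwrite("pics/m4.png",h)
E
```

```text
(no output)
```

View pics/m4.png

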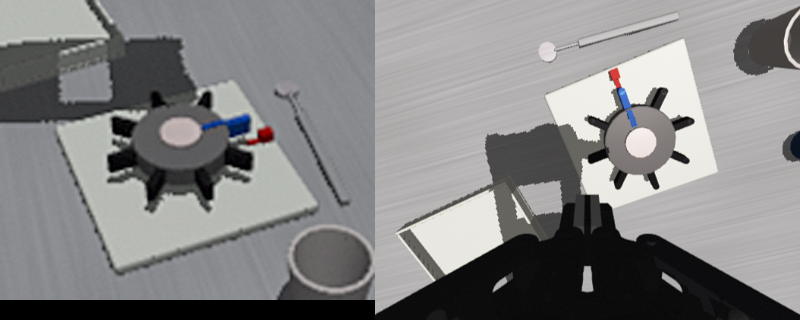

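The blue lug points straight at the red pointer (side view (245,122) to (265,134)), the counter is where it was, and the arm is clear.

```bash
python3 -c "
from station import manip
print(manip.sign_off())"
```

```text
the job is handed in; nothing more can be done
None
```

I turned the counter's wheel two clicks clockwise, so the blue lug now rests at the red pointer; I saw no shift of the counter or the things around it in the final pictures, and the job is handed in.

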